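Shut the malt mill's feed gate

ROBOT

A 6-joint arm with a two-finger parallel gripper is mounted at the origin on the work surface. World frame = base frame: x ahead of the robot, y to its left, z up, the work surface at z = 0. Lengths are in mm, angles in degrees, forces in N, time in s.
With the tool pointing down it reaches from about 300 to 850 mm from the base axis. Payload 4.2 kg.
Tool frame: the origin (TCP) lies at the very end of the fingers, on their centre line; the grasp point (between the pads) lies 19 mm behind it; z points along the fingers, y is the line along which they close (so a half turn about z gives the same grasp; the last joint's range is limited). The gripper opens to 91 mm and grips with 3 to 60 N. Pads are 32 mm wide; open, the fingers measure 118 mm over their backs; the gripper's body (76 mm by 178 mm) begins 60 mm behind the grasp point.
Start: joints at [72.078, 18.312, 89.639, -0, 72.044, -1.146], TCP at [165.967, 550.544, 213.976] pointing down, gripper open.
Joint ranges: [-177.97, 177.97], [-48.28, 115.42], [12.27, 149.76], [-77.06, 257.06], [2.81, 150.46], [-146.56, 146.56]. Speed limits (degrees/s): [147.25, 147.25, 180, 180, 180, 180].

INTERFACE

Orientations are given as [roll, pitch, yaw] about the fixed x, y, z axes, in that order (R = Rz(yaw) Ry(pitch) Rx(roll)).
In Python, from workcell import env, eyes gives the robot as it stands.
- The arm moves only by the tool send_rows, never from a script. Its argument "targets" is text: rows parted by semicolons, each of 7 numbers parted by spaces: the shift along the tool's x, y, z in m, then the turn, a rotation vector about the tool's x, y, z in degrees, then the opening in per cent of the stroke, from 0 (shut) to 100 (fully open). A call has 1 to 12 rows; each row is the pose to reach, as a shift and turn from the pose commanded when the call began, along the tool's axes at that moment; what a row does not reach only later rows make up. A row lasts 1/12 s, in which the tool goes at most 41.7 mm and 7.16 degrees, less where a joint would pass 70% of its speed; a pose out of reach is approached as far as the arm can. A call with a gripper value outside its range is refused whole. The fingers move at their own pace and stop on an object; "grip_force" is the grip in N (left out, the last holds). Time passes only in rows, so rows that repeat a pose let the fingers close. It gives the time, the measured TCP pose, the force, the opening and the grip force at its end, in the units of the state.
- env.state(): the state, without advancing time (a new reading comes with each control period).
- eyes.grab_frame(name): name is "scene" or "top" or "wrist"; returns a dict with "image" (420x560x3 uint8, blue, green, red), "fovy" (degrees; the focal length in pixels is half the picture's height over the tangent of half this angle, whatever the lens; pixels are square), "cx", "cy" (the principal point, pixels), "eye" and "attitude" of the camera in the world. Camera axes: x right, y up, looking along -z (the intrinsics and any distortion apply to the point x, -y, -z); pixel columns grow to the right and rows downward; lengths in mm; the calibration is good to about 2 mm. A picture is of the moment at which its call begins. There is no depth.
- env.job_done(): hands the job in; it is judged then, once.
The state is a dict: "time_s": time; "qpos": joint angles; "qvel": joint speeds; "effort": joint torques, N m; "ee_pos": TCP position; "ee_rot": TCP orientation; "force": force on the tool from outside, world axes, zero at the start; "torque": the same for the moment, N m; "gripper_width": finger opening in mm; "gripper_force": force on a finger pad.
Only numpy, scipy, OpenCV 4.12 (cv2) and the standard library are available. Lean on these libraries where they do the work, as an engineer would, in place of code of your own. Each camera call takes 0.05 s, during which the arm holds its last target. There are 200 camera calls.

TASK

Shut the malt mill's feed gate before the next batch is poured in: turn the slotted lock disc by its finger studs until its slot lines up with the flat steel blade, then push the blade through the slot and fully home against its stop, so that it covers the throat under the hopper. Line the slot up before the blade goes in, keep the blade down in its channel (fingertip pushes only, do not lift it), and leave the bottle, jar, scoop and rubber bung where they are.

Things in the scene. Friction and masses are not known exactly. Their poses are not given: they have to be found in the camera images.
- feed_gate: Fixed feed gate of an under-counter malt mill: channel, lock disc and hopper in line on an aluminium base plate 450 x 100 x 10 mm. Origin on the counter, exactly under the lock disc's centre; x axis level, the way the blade is pushed (channel, disc, hopper), z up. Open-topped channel at x -290 to -45 mm: floor 16 mm, side walls 30 mm above the counter, 13.5 to 19.5 mm either side of y = 0.
- throat (a point): Centre of the throat under the low sheet-steel hopper, 105 mm along the feed gate's x; the opening is 46 x 22 mm. The guide before it starts at x 45 mm of the feed gate and has a cover 37 mm high. The hopper's upright wall stands at x 78 mm; its rim spans x 74 to 211 mm, y -81 to 81 mm, 101 mm above the counter. The end stop for the blade's nose is at x 140.5 mm.
- lock_disc (a joint): Angle of the slotted lock disc (rad), counter-clockwise from above. 0: slot along the feed gate's x, in line with the blade; the slot runs right across, so +-pi lines up too. Turns freely, about 0.1 N m of friction (3.5 N at a stud), stays where left. The blade slips in within about 0.1 rad of true and its round nose then centres the disc; well out of line it is stopped dead by the rim.
- disc_slot (a point): Centre of the lock disc, on the floor of its slot, 15.5 mm above the counter; its x axis runs along the slot and turns with the disc. The steel disc is 80 mm in diameter; its slot is 32 mm wide, dark-floored, open at the top and both ends, between two half-moon cheeks whose flat tops are 34 mm above the counter.
- stud_a (a point): Top centre of one of the disc's two upright dark steel finger studs: 12 mm in diameter, 32 mm tall, standing on the middle of a cheek, its top 66 mm above the counter, 29 mm from the disc's centre, square to the slot (along the disc's +y).
- stud_b (a point): Top centre of the other finger stud, the same, on the opposite cheek (along the disc's -y).
- blade: Shut-off blade: loose flat steel bar 200 mm long, 24 wide, 10 thick, about 0.32 kg, lying in the channel with 1.5 mm of play each side, a half-round nose towards the disc and an upright end plate at its tail. Origin: centre of its underside, 16 mm above the counter at the start; x along the bar towards the nose. It slides with light friction, a few newtons.
- blade_nose (a point): The tip of the blade's rounded nose, on its underside. At the start it stands 10 to 35 mm short of the disc's rim; fully home it is at the end stop (x 140.5 mm in the feed gate's frame).
- push_face (a point): Centre of the outer face of the blade's end plate, the face to push on, 51 mm above the counter, 200 mm behind the nose tip. The plate is upright, square to the blade, 44 mm wide and 8 mm thick, and stands from 32 to 70 mm above the counter.
- beer_bottle: Bystander: amber glass bottle, 62 mm in diameter, 220 mm tall; origin at the centre of its foot.
- hop_jar: Bystander: small glass jar with a metal lid, 64 mm in diameter, 75 mm tall; origin at the centre of its foot.
- grain_scoop: Bystander: aluminium grain scoop with a wooden handle, lying on the counter, 220 mm long, 70 mm wide, 40 mm high; origin near where the handle meets the scoop, on the underside, x towards its open mouth.
- rubber_bung: Bystander: dark rubber bung standing on its narrow end, 38 mm in diameter at the top, 32 mm tall; origin at the centre of its foot.
Things that resemble listed ones, but are neither listed nor needed, are in the scene too. What is shaped like the blade but turquoise is not meant.

How it is judged:
By the outcome, as a careful person would: the job done as asked, in the order asked, and still so for the second after the job is handed in, with the robot touching nothing.
It also fails if it takes over 61 s, if anything falls off the work surface, if the arm or the gripper's body presses on something with over 40 N, if the wrist force passes 120 N, or if a joint passes its speed limit or range.

## Working session

There is one attempt and no reset: what is moved stays moved. The work goes in short steps, Python scripts to look and compute and a tool call to move; the robot and the scene stay as the last step left them, time stands still between calls to the robot, and variables do not carry over. Pictures are saved under pics/ and viewed, at most 10 in all, crops included, and the job is handed in when it is done.

Besides the shell and the picture viewer there is one more tool, called after ">>>" by a JSON object that holds its "name" and its "arguments". send_rows: Moves the arm, as the interface text tells. Its arguments: {"type":"object","properties":{"targets":{"type":"string"},"grip_force":{"type":"number"}},"required":["targets"]}

```bash
mkdir -p pics; ls; python3 - <<'E'
from workcell import env, eyes
import cv2,json,numpy as np
for n in ("scene","top","wrist"):
    f=eyes.grab_frame(n); cv2.imwrite(f"pics/{n}0.png",f["image"])
    print(n,{k:(np.round(v,4).tolist()) for k,v in f.items() if k!="image"})
print(env.state())
E
```

```text
pics
scene {'fovy': 56.7904, 'cx': 279.8752, 'cy': 214.7743, 'eye': [1103.3232, 93.4219, 480.4371], 'attitude': [55.9335, -0.4709, 92.4955]}
top {'fovy': 51.6654, 'cx': 275.7374, 'cy': 205.7239, 'eye': [374.4203, 84.2194, 867.7689], 'attitude': [11.3257, -1.4419, -89.3514]}
wrist {'fovy': 64.3092, 'cx': 277.3408, 'cy': 214.8353, 'eye': [89.7578, 573.3357, 383.9003], 'attitude': [-16.4046, 0.0315, 73.2003]}
{'time_s': 0.15, 'qpos': array([ 7.20772397e+01,  1.83419346e+01,  8.96884900e+01,  2.04878653e-05,
        7.20415945e+01, -1.14634309e+00]), 'qvel': array([-0.06464822, -0.02716321, -0.15439354, -0.04801033, -0.04395619,
        0.08948068]), 'effort': array([ 2.16199378e-04, -4.12773550e+01, -2.32154578e+01,  7.28485594e-02,
        4.33065102e-02, -9.79479000e-05]), 'ee_pos': array([165.86138047, 550.19035308, 213.33896302]), 'ee_rot': array([-1.79927996e+02, -1.46030089e-03,  1.63223576e+02]), 'force': array([-0.47890264, -0.16893946, -0.36748486]), 'torque': array([-0.01069097, -0.01874286,  0.03946135]), 'gripper_force': 0.0, 'gripper_width': 91.3813136741487}
```

View pics/top0.png

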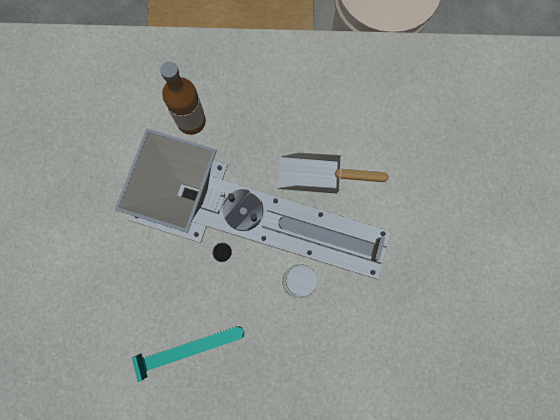

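View pics/scene0.png

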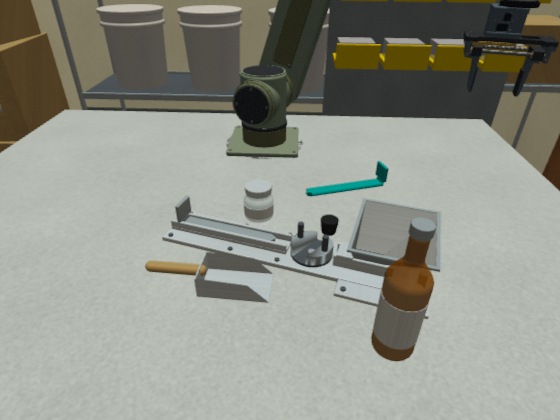

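The top view shows the gate running right to left: blade in the channel at about (280–385, 222–250), disc at about (242,210) with studs near (231,198) and (254,217), hopper at (170,180). The bung is at (222,252), jar (300,281), scoop (310,172) and bottle (185,110). Two things look like the blade: the grey steel bar in the channel (330,235) and the turquoise one on the counter (190,350). The grey one is meant, because it is steel and lies in the channel. I'll confirm in an enlarged crop.

```bash
cat > h.py <<'E'
from workcell import env, eyes
import cv2,numpy as np
from scipy.spatial.transform import Rotation as Ro
def cam(f):
    im=f["image"]; h=im.shape[0]; fl=h/2/np.tan(np.radians(f["fovy"]/2))
    return fl,f["cx"],f["cy"],np.array(f["eye"]),Ro.from_euler("xyz",f["attitude"],degrees=True).as_matrix()
def ray(f,u,v):
    fl,cx,cy,e,R=cam(f); return e,R@np.array([(u-cx)/fl,-(v-cy)/fl,-1])
def onz(f,u,v,z):
    e,d=ray(f,u,v); return e+d*(z-e[2])/d[2]
def proj(f,p):
    fl,cx,cy,e,R=cam(f); q=R.T@(np.asarray(p,float)-e); return np.array([cx-fl*q[0]/q[2],cy+fl*q[1]/q[2]])
E
python3 - <<'E'
from h import *
f=eyes.grab_frame("top"); np.save("top.npy",f,allow_pickle=True)
im=f["image"][170:290,200:400]; cv2.imwrite("pics/crop1.png",cv2.resize(im,None,fx=4,fy=4,interpolation=cv2.INTER_CUBIC))
s=eyes.grab_frame("scene"); np.save("scene.npy",s,allow_pickle=True)
im=s["image"][180:310,150:360]; cv2.imwrite("pics/crop2.png",cv2.resize(im,None,fx=3.8,fy=3.8,interpolation=cv2.INTER_CUBIC))
E
```

```text
(no output)
```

View pics/crop1.png

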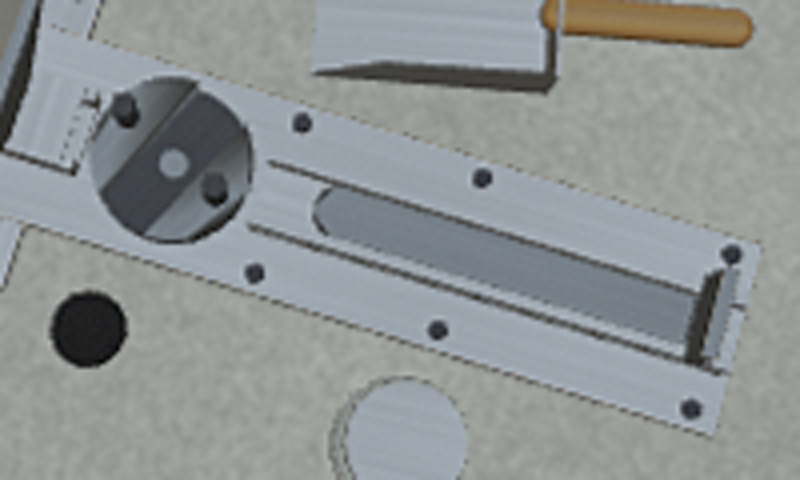

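View pics/crop2.png

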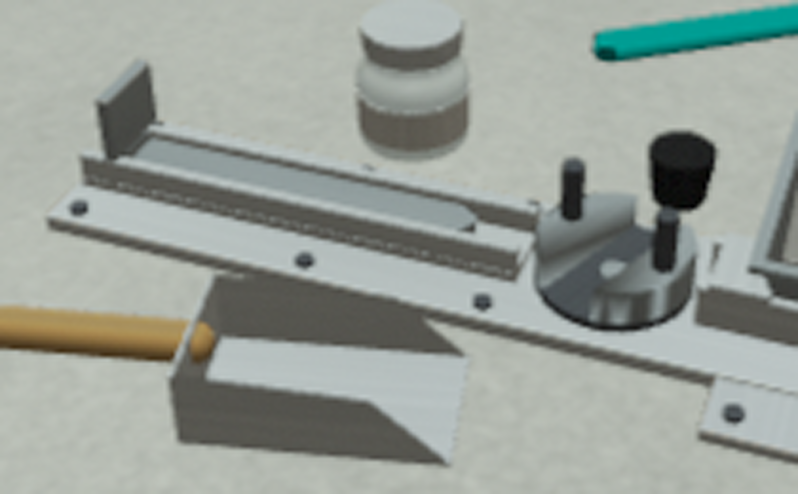

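The crops confirm it: the grey steel blade lies in the channel, nose at crop (315,210) and end plate at (710,315). The disc hub is at (173,163), stud tops at (122,103) and (217,180), and the dark slot runs from lower left to upper right, well out of line. Next I'll measure these.

```bash
cat > m.py <<'E'
from h import *
f=np.load("top.npy",allow_pickle=True).item(); s=np.load("scene.npy",allow_pickle=True).item()
T=lambda u,v,z: onz(f,200+u/4-.375,170+v/4-.375,z)
S=lambda u,v,z: onz(s,150+u/3.8-.37,180+v/3.8-.37,z)
def sh(n,p): print(n,np.round(p,1))
C=T(173,163,15.5); sh("C",C); sh("C scene",S(613,268,15.5))
A=T(122,103,66);B=T(217,180,66); sh("studs",[A,B]); sh("mid",(A+B)/2); print("d",np.linalg.norm(A-B))
A2=S(573,162,66);B2=S(667,214,66); sh("studs scene",[A2,B2]); print("d",np.linalg.norm(A2-B2))
c1=T(760,242,10);c2=T(713,437,10); print("width",np.linalg.norm(c1-c2)); M=(c1+c2)/2; sh("tail mid",M)
ax=C-M; print("axis len",np.linalg.norm(ax[:2]),"yaw",np.degrees(np.arctan2(ax[1],ax[0])))
for n,a,b in (("lower",T(713,437,10),T(0,215,10)),("upper",T(760,242,10),T(200,80,10)),("wall",T(700,292,30),T(270,162,30)),("slot",T(125,215,34),T(0,0,34))):
    d=b-a; print(n,np.degrees(np.arctan2(d[1],d[0])))
d=A-B; print("stud yaw top",np.degrees(np.arctan2(d[1],d[0]))); d=A2-B2; print("stud yaw scene",np.degrees(np.arctan2(d[1],d[0])))
sh("nose",T(314,210,26)); sh("plate top outer",[T(738,266,70),T(722,368,70)])
sh("plate scene",[S(100,100,70),S(143,62,70)])
for n,g,u,v,z in (("bung",f,222,252,32),("jar",f,300,281,75),("bottle",f,170,70,220)): sh(n,onz(g,u,v,z))
E
python3 m.py
```

```text
C [534.9 130.2  15.5]
C scene [531.9 131.   15.5]
studs [[553.8 152.3  66. ]
 [517.6 106.7  66. ]]
mid [535.7 129.5  66. ]
d 58.248904200635096
studs scene [[513.5 109.2  66. ]
 [553.1 152.9  66. ]]
d 58.90929971422742
width 100.64948195426429
tail mid [ 451.8 -151.2   10. ]
axis len 293.3893086462691 yaw 73.55726048138082
lower 73.48246181116534
upper 74.4474941343896
wall 73.81176899037997
slot 31.403930906497788
stud yaw top 51.54184434112533
stud yaw scene -132.21403003696813
nose [510.5  59.9  26. ]
plate top outer [[ 480.  -136.6   70. ]
 [ 432.7 -127.4   70. ]]
plate scene [[ 477.4 -132.7   70. ]
 [ 439.2 -119.8   70. ]]
bung [449.9 167.2  32. ]
jar [395.7  20.7  75. ]
bottle [725.1 242.7 220. ]
```

Measured against the given sizes:

| Quantity | Measured | Given |
|---|---|---|
| Stud spacing | 58.2 / 58.9 mm | 58 mm |
| Plate width | 100.6 mm | 100 mm |
| Plate tail to disc centre | 293 mm | about 290 mm |
| Nose short of rim | about 34 mm | 10–35 mm |

The gate yaw is about 73.7° and the disc centre is about (534.5, 130). The stud line is at about 49.5°, so the disc needs about −66°. I'll grip both studs from above and turn, starting by moving over the disc.

>>> {"name": "send_rows", "arguments": {"targets": "-0.04 -0.025 0.009 2 0 0 100;-0.08 -0.05 0.018 0 0 4 100;-0.119 -0.074 0.026 0 0 6 100;-0.158 -0.099 0.035 0 0 8 100;-0.198 -0.123 0.043 0 0 10 100;-0.237 -0.148 0.052 0 0 12 100;-0.267 -0.166 0.058 0 0 14 100;-0.3 -0.187 0.065 0 0 16 100;-0.33 -0.206 0.07 0 0 18 100;-0.36 -0.225 0.076 0 0 20 100;-0.39 -0.243 0.083 0 0 22 100;-0.42 -0.262 0.09 0 0 23.7 100"}}

```text
time_s: 1.25
ee_pos: [491.6, 179.1, 124.4]
ee_rot: [180.0, 0.0, 139.4]
force: [0.6, 0.4, 0.5]
gripper_width: 91.4
gripper_force: 0.0
```

>>> {"name": "send_rows", "arguments": {"targets": "-0.02 -0.003 0.008 0 0 0 100;-0.04 -0.006 0.016 0 0 0 100;-0.055 -0.008 0.024 0 0 0 100;-0.0636 -0.0093 0.024 0 0 0 100;-0.0636 -0.0093 0.024 0 0 0 100;-0.0636 -0.0093 0.024 0 0 0 100"}}

```text
time_s: 1.75
ee_pos: [532.6, 132.9, 100.7]
ee_rot: [180.0, -0.0, 139.5]
force: [-0.5, 0.8, 0.2]
gripper_width: 91.2
gripper_force: 0.0
```

```bash
python3 - <<'E'
from h import *
w=eyes.grab_frame("wrist"); np.save("wrist.npy",w,allow_pickle=True)
im=w["image"].copy(); print(env.state()["ee_pos"],env.state()["ee_rot"])
for p in ([553.4,152.6,66],[515.5,108,66]):
    q=proj(w,p); print(q); cv2.drawMarker(im,tuple(q.astype(int)),(0,0,255),0,12,1)
cv2.imwrite("pics/wrist1.png",im)
E
```

```text
[532.42404359 133.23038721 100.95267344] [ 1.79970215e+02 -1.59449669e-02  1.39554014e+02]
[319.88869391 247.07705888]
[231.18274563 247.34344469]
```

View pics/wrist1.png

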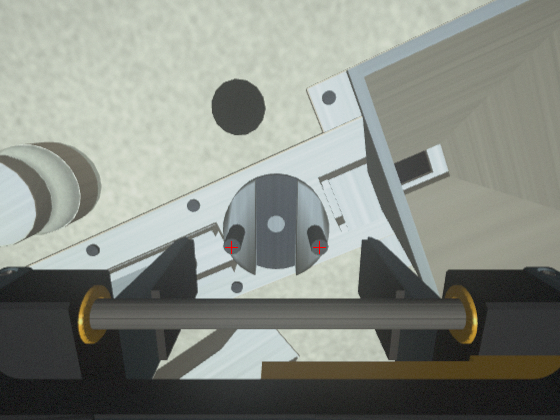

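Wrist view: the stud tops at (232,246) and (319,247) match my predicted marks. The slot is vertical in the image, so the tool's closing line is along the stud line. Descend and grip.

>>> {"name": "send_rows", "arguments": {"targets": "-0.003 0 0.010 0 0 0 100;-0.003 0 0.020 0 0 0 100;-0.003 0 0.030 0 0 0 100;-0.003 0 0.040 0 0 0 100;-0.003 0 0.050 0 0 0 100;-0.003 0 0.056 0 0 0 100;-0.003 0 0.056 0 0 0 100;-0.003 0 0.056 0 0 0 100"}}

```text
time_s: 2.47
ee_pos: [534.9, 130.5, 44.0]
ee_rot: [-180.0, -0.0, 139.5]
force: [-1.4, -0.5, -0.3]
gripper_width: 91.0
gripper_force: 0.0
```

>>> {"name": "send_rows", "arguments": {"targets": "0 0 0 0 0 0 70;0 0 0 0 0 0 70;0 0 0 0 0 0 70;0 0 0 0 0 0 70;0 0 0 0 0 0 70;0 0 0 0 0 0 70;0 0 0 0 0 0 70;0 0 0 0 0 0 70", "grip_force": 8}}

```text
time_s: 3.13
ee_pos: [534.5, 129.6, 44.9]
ee_rot: [-179.9, 0.0, 139.6]
force: [-2.3, -4.1, 4.3]
gripper_width: 69.9
gripper_force: 8.0
```

Gripped at 69.9 mm, against 70 mm expected over both studs. Now turn the disc 66° clockwise.

>>> {"name": "send_rows", "arguments": {"targets": "0 0 0 0 0 6 70;0 0 0 0 0 12 70;0 0 0 0 0 18 70;0 0 0 0 0 24 70;0 0 0 0 0 30 70;0 0 0 0 0 36 70;0 0 0 0 0 42 70;0 0 0 0 0 48 70;0 0 0 0 0 54 70;0 0 0 0 0 60 70;0 0 0 0 0 66 70;0 0 0 0 0 66 70"}}

```text
time_s: 4.13
ee_pos: [533.4, 129.5, 44.9]
ee_rot: [-179.8, 0.1, 73.3]
force: [-3.9, -4.5, 4.9]
gripper_width: 69.9
gripper_force: 8.0
```

>>> {"name": "send_rows", "arguments": {"targets": "0 0 0 0 0 0 70;0 0 0 0 0 0 70;0 0 0 0 0 0 100;0 0 0 0 0 0 100;0 0 0 0 0 0 100;0 0 0 0 0 0 100;0 0 0 0 0 0 100;0 0 -0.02 0 0 0 100;0 0 -0.045 0 0 0 100;0 0 -0.07 0 0 0 100;0 0 -0.07 0 0 0 100;0 0 -0.07 0 0 0 100"}}

```text
time_s: 5.13
ee_pos: [536.1, 130.9, 115.8]
ee_rot: [179.8, -0.1, 73.5]
force: [0.0, -0.1, -1.1]
gripper_width: 91.2
gripper_force: 0.0
```

```bash
python3 - <<'E'
from h import *
w=eyes.grab_frame("wrist"); np.save("wrist2.npy",w,allow_pickle=True)
print(env.state()["ee_pos"],env.state()["ee_rot"])
cv2.imwrite("pics/wrist2.png",w["image"])
E
```

```text
[534.93848072 130.59739968 114.49236092] [ 1.79987409e+02 -2.00889661e-02  7.35255571e+01]
```

View pics/wrist2.png

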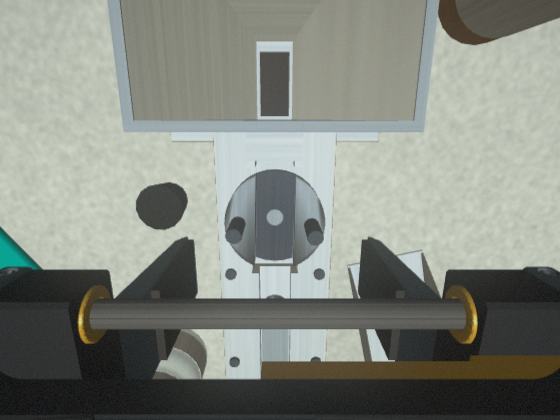

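The slot edges (255 and 296, vertical) are symmetric about the plate's centre line (~276), so the slot is lined up with the channel and blade. Next, go behind the end plate with the fingers shut.

>>> {"name": "send_rows", "arguments": {"targets": "-0.03 0 0 0 0 0 0;-0.06 0 0 0 0 0 0;-0.09 0 0 0 0 0 0;-0.12 0 0 0 0 0 0;-0.15 0 0 0 0 0 0;-0.18 0 0 0 0 0 0;-0.21 0 0 0 0 0 0;-0.24 0 0 0 0 0 0;-0.27 0 0 0 0 0 0;-0.3 0 0 0 0 0 0;-0.318 0 0 0 0 0 0;-0.318 0 0 0 0 0 0"}}

```text
time_s: 6.18
ee_pos: [443.1, -176.7, 113.0]
ee_rot: [-179.8, 0.0, 73.3]
force: [0.5, -0.1, 0.3]
gripper_width: 14.2
gripper_force: 0.0
```

```bash
python3 - <<'E'
from h import *
w=eyes.grab_frame("wrist"); 
s=env.state(); print(s["ee_pos"],s["ee_rot"],s["gripper_width"])
cv2.imwrite("pics/wrist3.png",w["image"])
E
```

```text
[ 443.63393021 -175.15406685  113.19162666] [-1.79838677e+02 -3.72070737e-02  7.33335616e+01] 9.98035962554149
```

View pics/wrist3.png

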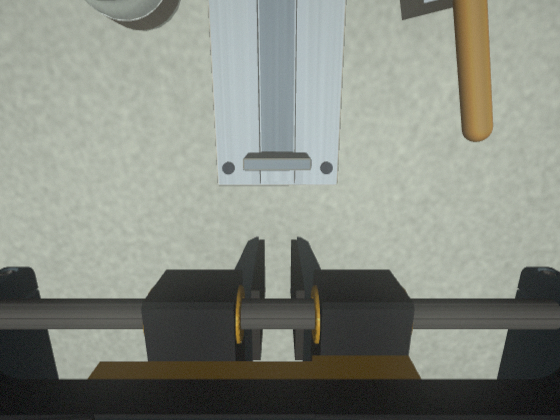

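The end plate (243–311, 160) is centred ahead of the fingers, which are clear behind it. Descend, then push.

>>> {"name": "send_rows", "arguments": {"targets": "0 0 0 0 0 0 0;0 0 0 0 0 0 0;0 0 0.02 0 0 0 0;0 0 0.04 0 0 0 0;0 0 0.06 0 0 0 0;0 0 0.069 0 0 0 0;0 0 0.069 0 0 0 0;0 0 0.069 0 0 0 0"}}

```text
time_s: 6.9
ee_pos: [445.2, -173.8, 45.5]
ee_rot: [-180.0, -0.0, 73.6]
force: [-0.0, 0.9, 0.2]
gripper_width: 0.7
gripper_force: 0.0
```

>>> {"name": "send_rows", "arguments": {"targets": "0.008 0 0 0 0 0 0;0.016 0 0 0 0 0 0;0.022 0 0 0 0 0 0;0.028 0 0 0 0 0 0;0.034 0 0 0 0 0 0;0.04 0 0 0 0 0 0;0.046 0 0 0 0 0 0;0.052 0 0 0 0 0 0;0.058 0 0 0 0 0 0;0.064 0 0 0 0 0 0;0.07 0 0 0 0 0 0;0.076 0 0 0 0 0 0"}}

```text
time_s: 7.9
ee_pos: [466.5, -101.0, 45.5]
ee_rot: [-180.0, -0.0, 73.5]
force: [-0.7, -3.0, 2.3]
gripper_width: 0.2
gripper_force: 1.5
```

>>> {"name": "send_rows", "arguments": {"targets": "0.006 0 0 0 0 0 0;0.012 0 0 0 0 0 0;0.018 0 0 0 0 0 0;0.024 0 0 0 0 0 0;0.03 0 0 0 0 0 0;0.036 0 0 0 0 0 0;0.042 0 0 0 0 0 0;0.048 0 0 0 0 0 0;0.054 0 0 0 0 0 0;0.06 0 0 0 0 0 0;0.066 0 0 0 0 0 0;0.072 0 0 0 0 0 0"}}

```text
time_s: 8.9
ee_pos: [486.9, -31.9, 45.5]
ee_rot: [-180.0, -0.0, 73.5]
force: [-1.0, -2.9, 1.5]
gripper_width: 0.1
gripper_force: 1.4
```

```bash
python3 - <<'E'
from h import *
s=env.state(); print(s["ee_pos"],s["force"])
a=eyes.grab_frame("top")["image"][150:290,110:400]
cv2.imwrite("pics/mid.png",cv2.resize(a,None,fx=2.7,fy=2.7,interpolation=cv2.INTER_CUBIC))
E
```

```text
[486.90856501 -31.89329702  45.50660506] [-0.96612074 -2.8806598   1.49184056]
```

View pics/mid.png

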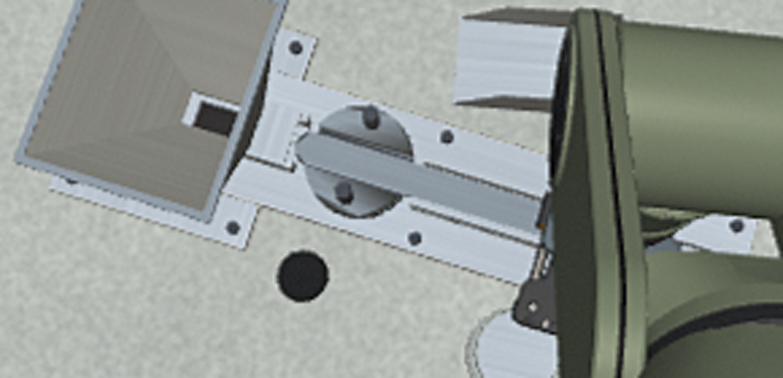

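The blade is through the slot, with its nose at crop (300,150) entering the guide. Keep pushing, slowing down near the stop.

>>> {"name": "send_rows", "arguments": {"targets": "0.006 0 0 0 0 0 0;0.012 0 0 0 0 0 0;0.018 0 0 0 0 0 0;0.024 0 0 0 0 0 0;0.03 0 0 0 0 0 0;0.036 0 0 0 0 0 0;0.042 0 0 0 0 0 0;0.048 0 0 0 0 0 0;0.054 0 0 0 0 0 0;0.06 0 0 0 0 0 0;0.066 0 0 0 0 0 0;0.072 0 0 0 0 0 0"}}

```text
time_s: 9.95
ee_pos: [507.3, 37.2, 45.5]
ee_rot: [-180.0, -0.0, 73.5]
force: [-0.4, -3.0, 0.8]
gripper_width: 0.6
gripper_force: 1.3
```

>>> {"name": "send_rows", "arguments": {"targets": "0.002 0 0 0 0 0 0;0.004 0 0 0 0 0 0;0.006 0 0 0 0 0 0;0.008 0 0 0 0 0 0;0.01 0 0 0 0 0 0;0.011 0 0 0 0 0 0;0.012 0 0 0 0 0 0;0.013 0 0 0 0 0 0;0.014 0 0 0 0 0 0;0.014 0 0 0 0 0 0"}}

```text
time_s: 10.78
ee_pos: [511.3, 50.2, 45.5]
ee_rot: [-180.0, -0.0, 73.5]
force: [-0.6, 0.4, -0.6]
gripper_width: 0.3
gripper_force: 0.5
```

>>> {"name": "send_rows", "arguments": {"targets": "0.001 0 0 0 0 0 0;0.002 0 0 0 0 0 0;0.003 0 0 0 0 0 0;0.004 0 0 0 0 0 0;0.005 0 0 0 0 0 0;0.006 0 0 0 0 0 0"}}

```text
time_s: 11.28
ee_pos: [512.9, 55.8, 45.5]
ee_rot: [-180.0, -0.0, 73.5]
force: [-0.6, -1.8, -0.7]
gripper_width: 0.7
gripper_force: 0.8
```

>>> {"name": "send_rows", "arguments": {"targets": "0.001 0 0 0 0 0 0;0.002 0 0 0 0 0 0;0.003 0 0 0 0 0 0"}}

```text
time_s: 11.53
ee_pos: [512.9, 56.5, 45.5]
ee_rot: [-180.0, 0.3, 73.7]
force: [-2.8, -13.4, 3.4]
gripper_width: 0.2
gripper_force: 6.9
```

>>> {"name": "send_rows", "arguments": {"targets": "0.001 0 0 0 0 0 0;0.001 0 0 0 0 0 0;0.001 0 0 0 0 0 0"}}

```text
time_s: 11.78
ee_pos: [512.8, 56.5, 45.6]
ee_rot: [-179.9, 0.3, 73.7]
force: [-4.1, -14.1, 2.6]
gripper_width: 0.4
gripper_force: 7.0
```

No further motion and the force has risen, at the expected position (TCP gate x −76.6; expected about −75.5). The blade is against the stop. Back off, rise and check.

>>> {"name": "send_rows", "arguments": {"targets": "-0.005 0 0 0 0 0 0;-0.015 0 0 0 0 0 0;-0.03 0 0 0 0 0 0;-0.045 0 -0.01 0 0 0 0;-0.06 0 -0.04 0 0 0 0;-0.085 0 -0.075 0 0 0 0;-0.115 0 -0.1 0 0 0 0;-0.15 0 -0.13 0 0 0 0;-0.185 0 -0.15 0 0 0 0;-0.215 0 -0.15 0 0 0 0;-0.215 0 -0.15 0 0 0 0;-0.215 0 -0.15 0 0 0 0"}}

```text
time_s: 12.78
ee_pos: [452.8, -147.7, 196.0]
ee_rot: [179.9, -0.1, 73.3]
force: [-0.8, -0.6, 0.5]
gripper_width: 0.6
gripper_force: 0.0
```

```bash
python3 - <<'E'
from h import *
a=eyes.grab_frame("top")["image"][50:300,110:400]; b=eyes.grab_frame("scene")["image"][150:370,140:450]
r=lambda i:cv2.resize(i,(398,int(398*i.shape[0]/i.shape[1])),interpolation=cv2.INTER_CUBIC)
a,b=r(a),r(b); h=max(len(a),len(b)); p=lambda i:np.pad(i,((0,h-len(i)),(0,0),(0,0)))
w=eyes.grab_frame("wrist")["image"][:240]; w=cv2.resize(w,None,fx=1,fy=1); w=np.pad(w,((0,0),(0,796-w.shape[1]),(0,0)))
cv2.imwrite("pics/end.png",np.vstack([np.hstack([p(a),p(b)]),w])[:600])
E
```

```text
(no output)
```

View pics/end.png

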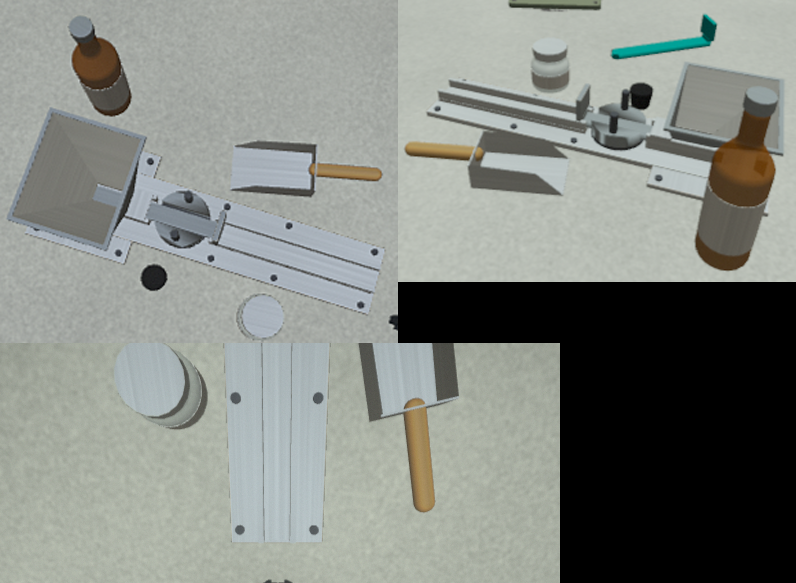

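The blade runs through the disc with its end plate near the disc (top crop 222,228). The throat (105,195) is now covered by steel instead of dark, the bystanders have not moved and the arm is clear. Handing in.

```bash
python3 -c "
from workcell import env
print(env.job_done())"
```

```text
the job is handed in; nothing more can be done
None
```

The feed gate is shut and handed in: I turned the lock disc into line first, then pushed the blade through its slot and home against the stop, covering the throat, with the bottle, jar, scoop and bung left where they were.

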